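# Click the sensor cartridge into the meter and tug-test its latch

## Robot

A 7-joint arm with a two-finger parallel gripper is mounted at the origin on a cart in front of the work surface, level with it; the furniture and walls round the work are solid. World frame = base frame: x ahead of the robot, y to its left, z up, the work surface at z = 0. Lengths are in m, angles in rad, forces in N, time in s.
With the tool pointing down it reaches from about 0.4 to 0.85 m from the base axis. Payload 6.9 kg.
Tool frame: the origin (TCP) lies between the finger pads; the fingertips stand 25 mm ahead of it and the grasp point (between the pads) lies 6 mm ahead of it; y points along the fingers, x is the direction in which the jaws open and shut, and the axes are right-handed (so a half turn about y gives the same grasp; the last joint's range is limited). The gripper opens to 85 mm and grips with 20 to 120 N. Pads are 22 mm wide; open, the fingers measure 114 mm over their backs; the gripper's body (76 mm by 85 mm) begins 54 mm behind the grasp point. The pads swing forward as they close: fully open they stand 13 mm farther back than shut.
Start: joints at [1.444, 0.507, -0.238, 1.5, 0.126, 1.149, -0.155], TCP at [0.144, -0.608, 0.223] pointing down, gripper open.
Joint ranges: [-3.08, 3.08], [-0.24, 2.05], [-1.43, 1.35], [0, 2.5], [-1.52, 4.66], [0.17, 1.96], [-2.89, 2.89]. Speed limits (rad/s): [2.39, 2.39, 3.14, 3.14, 3.14, 3.14, 3.14].

## Interface

Orientations are given as a rotation vector (axis times angle).
In Python, from plant import ctrl gives the robot as it stands. The module is installed in compiled form; this text tells all that it offers.
- The arm moves only by the tool carry_out, never from a script. Its argument "rows" is a list that holds one entry, the list of rows, each a list of 7 numbers: the closure, from 0 (fully open) to 1 (shut), then the shift along the tool's x, y, z in cm, then the turn, a rotation vector about the tool's x, y, z in degrees. In form: [[[fingers, tx, ty, tz, wx, wy, wz], ...]]. A call has 1 to 5 rows; each row is the pose to reach, as a shift and turn from the pose commanded when the call began, along the tool's axes at that moment; what a row does not reach only later rows make up. A row lasts 1/10 s, in which the tool goes at most 50 mm and 8.59 degrees, less where a joint would pass 70% of its speed; a pose out of reach is approached as far as the arm can. A call with a gripper value outside its range is refused whole. The fingers move at their own pace and stop on an object; "force" is the grip in N (left out, the last holds). Time passes only in rows, so rows that repeat a pose let the fingers close. It gives the time, the measured TCP pose, the force and the opening at its end, in the units of the state.
- ctrl.observe(): the state, without advancing time (a new reading comes with each control period).
- ctrl.get_image(name): name is "side" or "top" or "wrist"; returns the picture (384x512x3 uint8, blue, green, red); there is no depth.
- ctrl.get_calibration(name): a dict with "vfov" (degrees; the focal length in pixels is half the picture's height over the tangent of half this angle, whatever the lens; pixels are square), "cx", "cy" (the principal point, pixels), "dist_coeffs" ([k1, k2, p1, p2, k3] as OpenCV has them; the pictures are not rectified), "extrinsics" (4x4, takes a point from world to camera coordinates). Camera axes: x right, y up, looking along -z (the intrinsics and any distortion apply to the point x, -y, -z); pixel columns grow to the right and rows downward; lengths in m; the calibration is good to about 2 mm. A picture is of the moment at which its call begins: read the wrist's pose just before it. get_calibration takes no time and is no camera call; for the wrist camera it gives the pose at the moment of the call.
- ctrl.hand_in(): hands the job in, once; it reports no verdict.
Trained networks look in the newest picture that a camera, given by its name, has taken for a name from the list of things; names that differ only in an ending like _2 or _b are one class to them, and where a whole thing is asked for, a point or a joint stands for the part that bears it (a point fixed in the world has none). Each returns a list of dicts, best first, with "conf" (0 to 1); they miss things now and then, are a little off and sometimes report something else, mostly with a low value. They report only what shows in the picture. A call takes as long as a camera call. They do not tell look-alikes from the thing itself.
- ctrl.search_frame(camera, name): "centre" ([x, y, z] in m, in world coordinates, good to about 4 mm: the middle of the surface that is visible of it).
- ctrl.tip_of(camera, name): "centre" ([x, y, z] in m, in world coordinates, good to about 4 mm: a listed point, or the origin of a listed thing).
The state is a dict: "time_s": time; "qpos": joint angles; "dq": joint speeds; "joint_torque": joint torques, N m; "tool_pos": TCP position; "tool_rot": TCP orientation; "contact_force": force on the tool from outside, world axes, zero at the start; "moment": the same for the moment, N m; "grip_width": opening from 0.0 (shut) to 1.0 (fully open).
Only numpy, scipy, OpenCV 4.12 (cv2) and the standard library are available. Lean on these libraries where they do the work, as an engineer would, in place of code of your own. Each camera call takes 0.05 s, during which the arm holds its last target. There are 200 camera calls.

## Task

Take the orange sensor cartridge from its blue stand and press it down into the round bay of the white meter until it clicks in and is fully home. Then prove that the latch holds: still gripping it, pull straight up with slowly rising force until you feel about 13 N, keep that pull for about half a second, and never pull with more than 22 N, which would strain the latch. Ease off and let go, leaving the cartridge seated in the meter and the sample cup, petri dish and dropper bottle where they are.

Things in the scene. Friction and masses are not known exactly. Their poses are not given: they have to be found in the camera images.
- cartridge: loose orange and grey snap-in cartridge, 85 mm tall, about 0.1 kg; origin at the centre of its foot's underside, z up its axis. Heights: barb 0-18 mm (16 mm wide at the foot, 24 mm from 8 mm up), neck 16 mm wide to 34, collar 24 mm wide to 46, flange 36 mm wide to 51, flat orange grip to 85 mm (16 mm thick along its x, 36 mm wide along its y). Starts upright in the stand. Any yaw fits the bay
- stand: blue plastic storage stand fixed to the bench, 70x70 mm, 50 mm high; the cartridge hangs by its flange in the 27 mm through hole of the stand's top plate, its foot 4 mm above the bench; lift it straight up. Origin at the centre of the stand's underside, z up
- dock: white bench meter fixed to the bench, snap-in bay on top, sloping console with dark display towards its -x; origin on the bench straight below the bay's axis, z up. Housing from x -40 to +52 mm, y -50 to +50 mm, 58 mm high; console down to x -82 mm, not higher. A rubber seat in the bay stops the foot 13 to 15.5 mm above the origin (differs each time, not reported); 10 to 30 N on it do no harm
- bay_mouth (a point): centre of the bay's round mouth in the meter's top face, 58 mm above the bench, edged by a flat orange ring; vertical through hole 26 mm in diameter with a 2 mm chamfer, in a plate 12 mm thick; the latch, a 26 mm guide bush and the rubber seat lie below it
- latch: two sprung steel jaws hidden in the bay; frame as the dock's, never moves. Pushed down with about 2 to 6 N, they snap over the barb's upper edge when the foot is 17 to 22 mm above the dock's origin (it varies). Pulled up from the seat it has 1.5 to 9 mm of free play till the jaws catch; then they hold stiffly (under 0.1 mm per N) and never let go. The pull is the force of latch on cartridge
- sample_cup: bystander: sample container with red screw lid, 41 mm diameter, 59 mm high; origin at the centre of its underside
- petri_dish: bystander: petri dish 60 mm diameter, 14 mm high; origin at the centre of its underside
- dropper: bystander: brown dropper bottle with black top, 36 mm diameter, 85 mm high; origin at the centre of its underside
Mind the look-alikes: they are no part of the job. Leave any green or purple look-alike of the cartridge alone.

How it is judged:
By the outcome, as a careful person would: the job done as asked, in the order asked, and still so for the second after the job is handed in, with the robot touching nothing.
It also fails if it takes over 58 s, if anything falls off the work surface, if the arm or the gripper's body presses on something with over 40 N, if the wrist force passes 120 N, or if a joint passes its speed limit or range.

## Working session

There is one attempt and no reset: what is moved stays moved. The work goes in short steps, Python scripts to look and compute and a tool call to move; the robot and the scene stay as the last step left them, time stands still between calls to the robot, and variables do not carry over. Pictures are saved under pics/ and viewed, about 8 in all and at most 12, crops included, and the job is handed in when it is done.

Besides the shell and the picture viewer there is one more tool, called after "Emit:" by a JSON object that holds its "name" and its "arguments", one argument or row to a line. carry_out: Moves the arm, as the interface text tells. Its arguments: {"type":"object","properties":{"rows":{"type":"array","items":{"type":"array","items":{"type":"array","items":{"type":"number"}}}},"force":{"type":"number"}},"required":["rows"]}

```bash
mkdir -p pics
cat > h.py <<'E'
import numpy as np, cv2
from plant import ctrl
def snap(n,f):
    im=ctrl.get_image(n); cv2.imwrite('pics/'+f,im); return im
def K(c):
    f=192/np.tan(np.radians(c['vfov'])/2); return np.array([[f,0,c['cx']],[0,f,c['cy']],[0,0,1.]])
def ray(c,u,v,z):
    p=cv2.undistortPoints(np.array([[[u,v]]],float),K(c),np.array(c['dist_coeffs'],float))[0,0]
    T=np.array(c['extrinsics']); R=T[:3,:3]; o=-R.T@T[:3,3]; d=R.T@np.array([p[0],-p[1],-1])
    return o+d*(z-o[2])/d[2]
def proj(c,P):
    T=np.array(c['extrinsics']); q=T[:3,:3]@np.array(P)+T[:3,3]; q=np.array([q[0],-q[1],-q[2]])
    return cv2.projectPoints(q[None],np.zeros(3),np.zeros(3),K(c),np.array(c['dist_coeffs'],float))[0].ravel()
E
python3 - <<'E'
from h import *
a=snap('top','t0.png');b=snap('side','s0.png')
cv2.imwrite('pics/both0.png',np.vstack([a,b])[:, :]) 
s=ctrl.observe();print(s['time_s'],s['tool_pos'],s['tool_rot'],s['contact_force'],s['grip_width'])
for cam in('top','side'):
  for n in('cartridge','stand','bay_mouth','dock'):
    print(cam,n,[(np.round(d['centre'],3).tolist(),round(d['conf'],2)) for d in ctrl.tip_of(cam,n)[:4]])
E
```

```text
0.1 [ 0.14338584 -0.60785297  0.22201758] [-1.30893619  1.03770681 -1.03554807] [0.66735208 0.35885968 0.06414155] 1.0036917231226898
top cartridge [([0.597, 0.298, -0.001], 0.82), ([0.482, 0.327, 0.001], 0.76), ([0.392, 0.216, 0.003], 0.61), ([0.598, 0.214, -0.001], 0.5)]
top stand [([0.488, 0.234, -0.0], 0.66)]
top bay_mouth []
top dock [([0.482, -0.211, -0.002], 0.83)]
side cartridge [([0.483, 0.327, -0.002], 0.71), ([0.598, 0.213, 0.001], 0.7), ([0.398, 0.217, -0.001], 0.6), ([0.588, 0.3, 0.002], 0.53)]
side stand [([0.489, 0.237, 0.0], 0.82)]
side bay_mouth [([0.482, -0.216, 0.055], 0.92)]
side dock [([0.482, -0.216, 0.007], 0.72)]
```

View pics/t0.png

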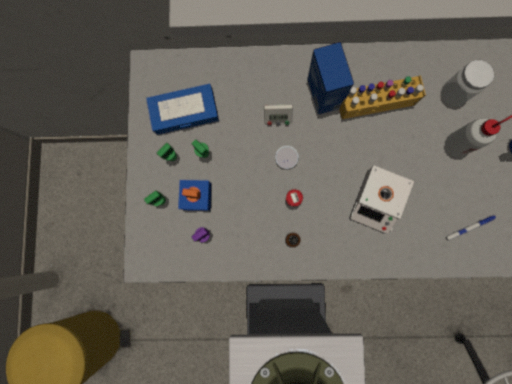

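View pics/s0.png

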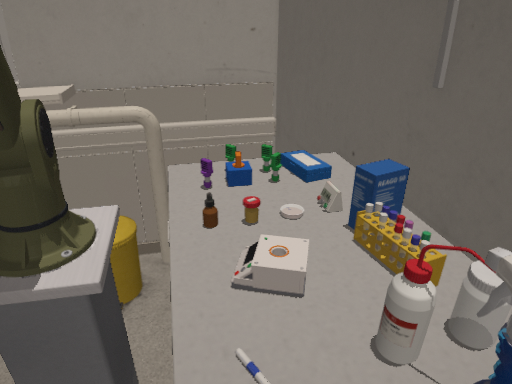

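The orange cartridge is at about (191,194) in the top view, in the blue stand at (195,196). The green look-alikes are at (166,152), (201,148) and (155,199), and a purple one is at (202,235). Only the orange one in the stand fits the description. The meter's bay is at (386,193). Next I'll confirm with an enlarged crop and measure.

Run:
```python
from h import *
from scipy.spatial.transform import Rotation as R
a=cv2.imread('pics/t0.png');b=cv2.imread('pics/s0.png')
A=cv2.resize(a[164:228,150:240],None,fx=6,fy=6,interpolation=cv2.INTER_CUBIC)[:, :400]
B=cv2.resize(b[140:200,210:270],(384,384),interpolation=cv2.INTER_CUBIC)
cv2.imwrite('pics/c1.png',np.hstack([A,B]))
s=ctrl.observe();print(R.from_rotvec(s['tool_rot']).as_matrix().round(3))
for nm,im,box in(('top',a,(175,175,215,215)),('side',b,(225,145,255,175)),('top',a,(350,160,415,235))):
    c=ctrl.get_calibration(nm);h=cv2.cvtColor(im,cv2.COLOR_BGR2HSV)
    m=((h[...,0]<18)&(h[...,0]>3)&(h[...,1]>130)&(h[...,2]>80)).astype(np.uint8)
    x0,y0,x1,y1=box;mm=np.zeros_like(m);mm[y0:y1,x0:x1]=m[y0:y1,x0:x1]
    v,u=np.nonzero(mm);M=cv2.minAreaRect(np.c_[u,v].astype(np.float32));print(nm,len(u),M)
    for z in(.058,.089):print(z,ray(c,*M[0],z).round(4))
c=ctrl.get_calibration('top');T=np.array(c['extrinsics']);print(T.round(3));
c=ctrl.get_calibration('wrist');print(c['vfov'],c['dist_coeffs'])
T=np.array(c['extrinsics']);o=-T[:3,:3].T@T[:3,3];Rt=R.from_rotvec(s['tool_rot']).as_matrix()
print('cam in tool',Rt.T@(o-s['tool_pos']),'view dir in tool',Rt.T@(-T[2,:3]))
```

```text
[[ 0.23  -0.     0.973]
 [-0.973  0.     0.23 ]
 [-0.    -1.     0.   ]]
top 159 ((190.5, 194.5), (13.0, 15.0), 90.0)
0.058 [0.4871 0.2405 0.058 ]
0.089 [0.4833 0.2334 0.089 ]
side 110 ((238.0, 159.0), (16.0, 10.0), 90.0)
0.058 [0.4961 0.2696 0.058 ]
0.089 [0.4815 0.1882 0.089 ]
top 6 ((379.5, 193.0), (8.0, 1.0), 90.0)
0.058 [ 0.4809 -0.2008  0.058 ]
0.089 [ 0.4774 -0.1918  0.089 ]
[[-0.018 -0.999 -0.03   0.081]
 [ 0.992 -0.022  0.126 -0.495]
 [-0.127 -0.028  0.992 -0.858]
 [ 0.     0.     0.     1.   ]]
62.067569211467266 [-0.04642919  0.          0.          0.          0.        ]
cam in tool [ 7.91344157e-05 -1.52287013e-01  7.60855678e-02] view dir in tool [ 9.51828884e-04  9.54214056e-01 -2.99123102e-01]
```

View pics/c1.png

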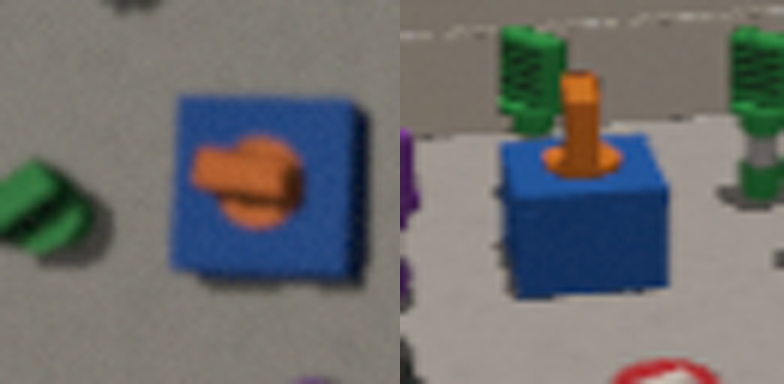

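Confirmed: the orange cartridge stands in the blue stand, with the wide side of its grip roughly along world y. The tool's y axis points down. I'll move towards the meter first, since it's on the way, while turning the jaws to world x.

Emit:
{"name": "carry_out", "arguments": {
  "rows": [
    [[0,-2.9,0,4.0,0,-8,0],[0,-5.8,0,8.0,0,-16,0],[0,-8.7,0,12.0,0,-24,0],[0,-11.6,0,16.0,0,-32,0],[0,-14.5,0,20.0,0,-40,0]]
  ]
}}

```text
time_s: 1.0
tool_pos: [0.3059, -0.4197, 0.2231]
tool_rot: [-1.514, 0.497, -0.498]
contact_force: [0.7, -0.2, -0.4]
grip_width: 1.001
```

Emit:
{"name": "carry_out", "arguments": {
  "rows": [
    [[0,0.4,0,4.9,0,-7.3,0],[0,0.8,0,9.8,0,-14.6,0],[0,1.2,0,14.7,0,-21.9,0],[0,1.5,0,19.6,0,-29.2,0],[0,1.8,0,24.5,0,-36.4,0]]
  ]
}}

```text
time_s: 1.5
tool_pos: [0.4669, -0.2342, 0.2232]
tool_rot: [-1.571, 0.0, -0.001]
contact_force: [0.8, -1.4, -0.9]
grip_width: 0.999
```

Run:
```python
from h import *
s=ctrl.observe();c=ctrl.get_calibration('wrist');a=snap('wrist','w1.png')
print(s['time_s'],s['tool_pos'].__repr__(),s['tool_rot'],s['dq'])
for n in('bay_mouth','dock'):print(n,ctrl.tip_of('wrist',n))
h=cv2.cvtColor(a,cv2.COLOR_BGR2HSV)
m=((h[...,0]<20)&(h[...,0]>3)&(h[...,1]>110)&(h[...,2]>80)).astype(np.uint8)
n,l,st,ce=cv2.connectedComponentsWithStats(m)
for i in range(1,n):
    if st[i,4]>60:
        v,u=np.nonzero(l==i);e=cv2.fitEllipse(cv2.convexHull(np.c_[u,v].astype(np.float32)));print(st[i],e,ray(c,*e[0],.058).round(4))
```

```text
1.5 array([ 0.46685602, -0.23415528,  0.22315687]) [-1.57147030e+00  2.56177151e-04 -1.23598687e-03] [-0.74616072  0.2276247  -0.3624809  -0.23846731  0.25672646  0.15366843
  0.09441361]
bay_mouth [{'centre': [0.4814, -0.2148, 0.0559], 'conf': 0.68}]
dock [{'centre': [0.4803, -0.2145, 0.0007], 'conf': 0.82}]
[250 133  36  35 306] ((267.5809326171875, 149.8437042236328), (35.39173889160156, 35.72971725463867), 48.102516174316406) [ 0.4807 -0.215   0.058 ]
```

View pics/w1.png

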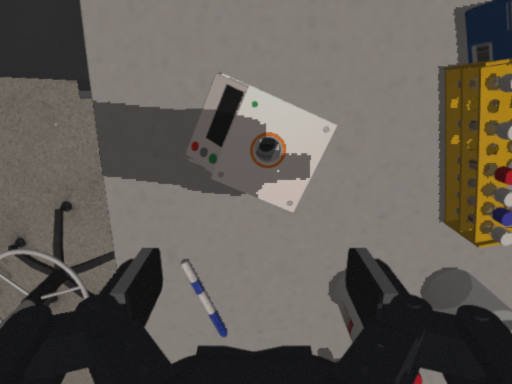

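The wrist view shows the meter with its orange ring centred at (268,150), giving the bay at (0.481, -0.215), and the network agrees. Now on to the stand.

Emit:
{"name": "carry_out", "arguments": {
  "rows": [
    [[0,0.4,0,4.9,0,0,0],[0,0.8,0,9.8,0,0,0],[0,1.2,0,14.7,0,0,0],[0,1.6,0,19.6,0,0,0],[0,2.0,0,24.5,0,0,0]]
  ]
}}

```text
time_s: 2.15
tool_pos: [0.487, 0.0092, 0.2229]
tool_rot: [-1.572, 0.007, -0.008]
contact_force: [1.9, 0.3, -0.1]
grip_width: 1.0
```

Emit:
{"name": "carry_out", "arguments": {
  "rows": [
    [[0,0,0,4.9,0,0,0],[0,0,0,9.8,0,0,0],[0,0,0,14.7,0,0,0],[0,0,0,19.6,0,0,0],[0,0,0,22.2,0,0,0]]
  ]
}}

```text
time_s: 2.65
tool_pos: [0.4881, 0.2343, 0.2231]
tool_rot: [-1.569, 0.003, -0.004]
contact_force: [0.2, -0.0, -0.2]
grip_width: 1.002
```

```bash
cat > m.py <<'E'
from h import *
import sys
from scipy.spatial.transform import Rotation as R
s=ctrl.observe();c=ctrl.get_calibration('wrist');a=snap('wrist',sys.argv[1])
print(s['time_s'],np.round(s['tool_pos'],4),np.round(R.from_rotvec(s['tool_rot']).as_matrix(),3).tolist(),np.abs(s['dq']).max(),s['contact_force'],s['qpos'])
for n in('cartridge','stand'):print(n,[(d['centre'],d['conf']) for d in ctrl.tip_of('wrist',n)[:4]])
h=cv2.cvtColor(a,cv2.COLOR_BGR2HSV)
m=((h[...,0]<20)&(h[...,0]>3)&(h[...,1]>110)&(h[...,2]>60)).astype(np.uint8)
n,l,st,ce=cv2.connectedComponentsWithStats(m)
for i in range(1,n):
    if st[i,4]>150:
        print(st[i],ce[i],ray(c,*ce[i],.055).round(4),ray(c,*ce[i],.089).round(4))
E
python3 m.py w2.png
```

```text
2.65 [0.4881 0.2343 0.2231] [[1.0, 0.0, 0.005], [-0.005, 0.001, 1.0], [0.0, -1.0, 0.001]] 0.49391205292442747 [ 0.24586665 -0.04844623 -0.24676151] [ 0.00512095  0.44305599 -0.7432163   1.71804295  0.32911885  1.10849068
 -0.84319187]
cartridge [([0.4869, 0.2371, 0.0058], 0.86), ([0.5925, 0.2996, -0.0057], 0.81), ([0.4805, 0.3223, 0.0016], 0.74), ([0.398, 0.2174, -0.0001], 0.7)]
stand []
[ 238  150   34   44 1046] [254.30497132 169.85372849] [0.4885 0.2325 0.055 ] [0.4885 0.2408 0.089 ]
[159 329  26  20 296] [172.16554054 336.33108108] [0.3852 0.0203 0.055 ] [0.3961 0.0511 0.089 ]
```

View pics/w2.png

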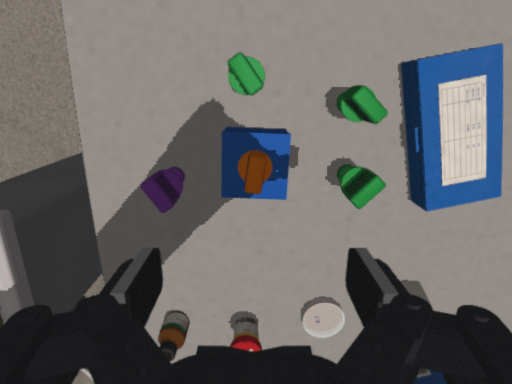

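The cartridge's flange is centred near (255,166) in the wrist view, with the grip leaning slightly from image vertical. I'll fit its silhouette to get x, y and yaw.

```bash
cat > fit.py <<'E'
from h import *
import sys
from scipy.optimize import minimize
def fit(a,c,x0,zf,box,S=8):
    x_0,y_0,x_1,y_1=box
    h=cv2.cvtColor(a,cv2.COLOR_BGR2HSV)
    m=((h[...,0]<20)&(h[...,0]>3)&(h[...,1]>110)&(h[...,2]>60)).astype(np.uint8)[y_0:y_1,x_0:x_1]
    M=cv2.resize(m*255,None,fx=S,fy=S,interpolation=cv2.INTER_LINEAR)>127
    t=np.linspace(0,2*np.pi,40)
    fl=[np.array([.018*np.cos(t),.018*np.sin(t),0*t+z]).T for z in(.046,.051)]
    gr=np.array([[i*.008,j*.018,z] for i in(-1,1) for j in(-1,1) for z in(.051,.085)])
    def mod(p):
        cs,sn=np.cos(p[2]),np.sin(p[2]);Rz=np.array([[cs,-sn,0],[sn,cs,0],[0,0,1]])
        I=np.zeros(M.shape,np.uint8)
        for P in(np.vstack(fl),gr):
            q=np.array([proj(c,Rz@v+[p[0],p[1],zf]) for v in P])
            q=(q-[x_0,y_0]+.5)*S-.5
            cv2.fillConvexPoly(I,cv2.convexHull(np.round(q*16).astype(np.int32)),1,shift=4)
        return I>0
    f=lambda p:(mod(p)^M).sum()/M.sum()
    best=min((minimize(f,[x0[0],x0[1],y],method='Nelder-Mead',options=dict(initial_simplex=np.array([[x0[0],x0[1],y],[x0[0]+.004,x0[1],y],[x0[0],x0[1]+.004,y],[x0[0],x0[1],y+.1]]),xatol=1e-4)) for y in(-.3,-.1,.1)),key=lambda r:r.fun)
    return best.x,best.fun
E
python3 - <<'E'
from fit import *
a=cv2.imread('pics/w2.png');c=ctrl.get_calibration('wrist')
# arm may have settled a little since: use current calibration & fresh picture
s=ctrl.observe();c=ctrl.get_calibration('wrist');a=snap('wrist','w3.png')
p,e=fit(a,c,(.4875,.237),.004,(225,125,290,205));print(s['tool_pos'],s['tool_rot'],p,np.degrees(p[2]),e)
E
```

```text
[0.48830826 0.23192942 0.22263324] [-1.57079538  0.00369895 -0.00328992] [ 0.48859323  0.23506262 -0.12158181] -6.966124579123708 0.09510901591043017
```

Emit:
{"name": "carry_out", "arguments": {
  "rows": [
    [[0,0,3.5,0.3,0,6.7,0],[0,0,7.0,0.3,0,6.7,0],[0,0,10.0,0.3,0,6.7,0],[0,0,12.0,0.3,0,6.7,0],[0,0,13.7,0.3,0,6.7,0]]
  ],
  "force": 60
}}

```text
time_s: 3.35
tool_pos: [0.4889, 0.2308, 0.0843]
tool_rot: [-1.571, 0.1, -0.099]
contact_force: [-0.0, 0.6, -0.2]
grip_width: 0.999
```

Emit:
{"name": "carry_out", "arguments": {
  "rows": [
    [[0,0,0,0,0,0,0],[0.5,0,0,0,0,0,0],[0.7,0,0,0,0,0,0],[0.8,0,0,0,0,0,0],[1,0,0,0,0,0,0]]
  ],
  "force": 60
}}

```text
time_s: 3.85
tool_pos: [0.4889, 0.2343, 0.0866]
tool_rot: [-1.568, 0.096, -0.097]
contact_force: [-0.5, 0.6, 0.1]
grip_width: 0.328
```

Emit:
{"name": "carry_out", "arguments": {
  "rows": [
    [[1,0,0,0,0,0,0],[1,0,0,0,0,0,0],[1,0,0,0,0,0,0],[1,0,0,0,0,0,0],[1,0,0,0,0,0,0]]
  ]
}}

```text
time_s: 4.35
tool_pos: [0.4884, 0.2343, 0.0858]
tool_rot: [-1.569, 0.096, -0.096]
contact_force: [-0.1, -0.5, 0.3]
grip_width: 0.002
```

The fingers closed to 0.002, where I expected about 0.19, so the grasp seems to have missed. I'll look before doing anything else.

Run:
```python
from h import *
s=ctrl.observe();print(s['tool_pos'],s['grip_width'],s['contact_force'])
a=snap('wrist','w4.png');b=snap('side','s4.png')
cv2.imwrite('pics/c4.png',np.hstack([a[100:384,130:400],cv2.resize(b[120:200,190:290],(355,284),interpolation=cv2.INTER_CUBIC)]))
```

```text
[0.48837313 0.23431077 0.08575524] 0.0023390214343741765 [-0.05816176 -0.4735297   0.31380243]
```

View pics/c4.png

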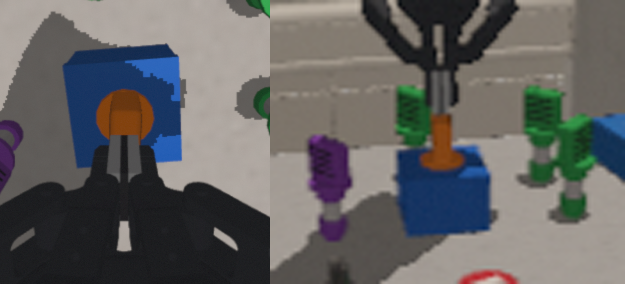

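Run:
```python
from h import *
cw=ctrl.get_calibration('wrist');cs=ctrl.get_calibration('side')
X,Y=.4884,.2343
for z in(.061,.055,.089):
  w=proj(cw,(X,Y,z));s=proj(cs,(X,Y,z));print(z,'wrist',w.round(1),'crop',(w-[130,100]).round(1),'side',s.round(1),'crop',((s-[190,120])*3.55).round(1))
a=cv2.imread('pics/w4.png');b=cv2.imread('pics/s4.png')
cv2.imwrite('pics/c5.png',np.hstack([cv2.resize(a[180:290,210:300],(450,550),interpolation=cv2.INTER_CUBIC),cv2.resize(b[135:190,225:255],(300,550),interpolation=cv2.INTER_CUBIC)]))
```

```text
0.061 wrist [254.1 223.3] crop [124.1 123.3] side [237.6 162.4] crop [168.9 150.5]
0.055 wrist [254.1 219.4] crop [124.1 119.4] side [237.6 164.3] crop [169.1 157.3]
0.089 wrist [254.2 244.7] crop [124.2 144.7] side [237.4 153.3] crop [168.4 118.3]
```

View pics/c5.png

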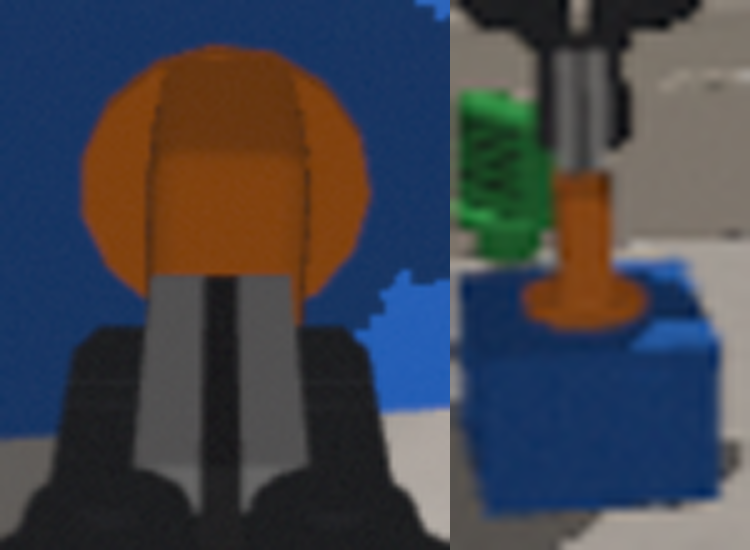

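What the picture shows: the fingers are shut just above the grip's top face. In both views the tips sit at about z 0.09, while the reported TCP z is 0.086. So the tips are about 5 mm behind the reported TCP, not 25 mm ahead, and nothing was disturbed. I'll open fully and go about 29 mm lower. The open fingers clear the 70 mm stand in any case. Then I'll close while watching the forces.

Emit:
{"name": "carry_out", "arguments": {
  "rows": [
    [[0,0,0,0,0,0,0],[0,0,0,0,0,0,0],[0,0,0,0,0,0,0],[0,0,0,0,0,0,0],[0,0,0,0,0,0,0]]
  ]
}}

```text
time_s: 4.95
tool_pos: [0.4884, 0.2343, 0.0858]
tool_rot: [-1.569, 0.096, -0.096]
contact_force: [0.5, -0.9, 0.2]
grip_width: 0.846
```

Emit:
{"name": "carry_out", "arguments": {
  "rows": [
    [[0,0,0.6,0,0,0,0],[0,0,1.2,0,0,0,0],[0,0,1.8,0,0,0,0],[0,0,2.4,0,0,0,0],[0,0,2.8,0,0,0,0]]
  ]
}}

```text
time_s: 5.45
tool_pos: [0.4882, 0.2341, 0.057]
tool_rot: [-1.569, 0.097, -0.096]
contact_force: [-0.1, -0.2, -0.5]
grip_width: 1.002
```

Emit:
{"name": "carry_out", "arguments": {
  "rows": [
    [[0.4,0,0,0,0,0,0],[0.5,0,0,0,0,0,0],[0.6,0,0,0,0,0,0],[0.7,0,0,0,0,0,0],[0.7,0,0,0,0,0,0]]
  ]
}}

```text
time_s: 5.95
tool_pos: [0.4886, 0.2343, 0.058]
tool_rot: [-1.568, 0.096, -0.097]
contact_force: [0.2, -0.3, 0.6]
grip_width: 0.299
```

Run:
```python
from h import *
s=ctrl.observe();print(s['time_s'],s['tool_pos'],s['grip_width'],s['contact_force'])
a=snap('wrist','w6.png');b=snap('side','s6.png')
cv2.imwrite('pics/c6.png',np.hstack([cv2.resize(a[160:290,190:320],(550,550)),cv2.resize(b[135:190,228:253],(250,550),interpolation=cv2.INTER_CUBIC)]))
```

```text
5.95 [0.4885788  0.23432533 0.05800625] 0.299124562350376 [ 0.19275008 -0.27368353  0.60095377]
```

View pics/c6.png

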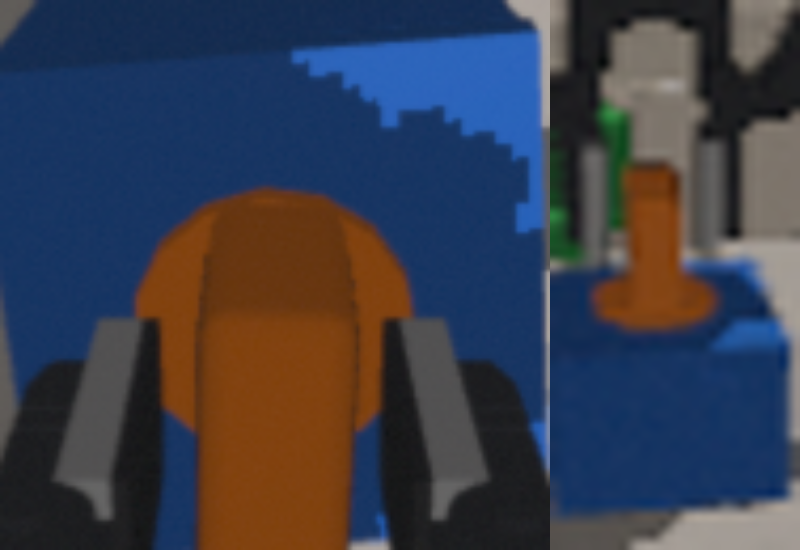

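The pads now straddle the grip, with the tips just above the flange. Closing with 80 N, then lifting.

Emit:
{"name": "carry_out", "arguments": {
  "rows": [
    [[1,0,0,0,0,0,0],[1,0,0,0,0,0,0],[1,0,0,0,0,0,0],[1,0,0,0,0,0,0],[1,0,0,0,0,0,0]]
  ],
  "force": 80
}}

```text
time_s: 6.55
tool_pos: [0.4886, 0.2343, 0.0581]
tool_rot: [-1.569, 0.096, -0.097]
contact_force: [0.1, -0.9, 5.6]
grip_width: 0.164
```

Run:
```python
from h import *
s=ctrl.observe();print(s['time_s'],s['tool_pos'],s['tool_rot'],s['grip_width'],s['contact_force'])
```

```text
6.55 [0.48859769 0.23433681 0.05807893] [-1.56852078  0.09593918 -0.09664702] 0.164005278216362 [ 0.08405638 -0.86181507  5.58741065]
```

Emit:
{"name": "carry_out", "arguments": {
  "rows": [
    [[1,0,-0.8,0,0,0,0],[1,0,-2.0,0,0,0,0],[1,0,-4.0,0,0,0,0],[1,0,-7.0,0,0,0,0],[1,0,-11.0,0,0,0,0]]
  ]
}}

```text
time_s: 7.05
tool_pos: [0.4874, 0.2338, 0.1685]
tool_rot: [-1.57, 0.098, -0.094]
contact_force: [0.8, -0.1, -1.1]
grip_width: 0.169
```

Emit:
{"name": "carry_out", "arguments": {
  "rows": [
    [[1,0,-1.0,0,0,0,0],[1,0,-1.0,0,0,0,0],[1,0,-1.0,0,0,0,0]]
  ]
}}

```text
time_s: 7.35
tool_pos: [0.4881, 0.2337, 0.1772]
tool_rot: [-1.569, 0.097, -0.096]
contact_force: [0.8, 0.3, -1.6]
grip_width: 0.168
```

Run:
```python
from fit import *
s=ctrl.observe();c=ctrl.get_calibration('wrist');print(s['time_s'],s['tool_pos'],s['tool_rot'],s['grip_width'],s['contact_force'])
snap('wrist','w7.png');a=snap('side','s7.png');print([(d['centre'],d['conf']) for d in ctrl.tip_of('side','cartridge')],ctrl.tip_of('wrist','cartridge')[:2])
w=cv2.imread('pics/w7.png')
cv2.imwrite('pics/c7.png',np.hstack([cv2.resize(w[140:300,180:340],(480,480)),cv2.resize(a[90:190,200:265],(312,480))]))
```

```text
7.35 [0.48809037 0.2336949  0.17724538] [-1.56941904  0.09687604 -0.096049  ] 0.16753418359684558 [ 0.84288427  0.26775836 -1.57186242]
[([0.4828, 0.3272, 0.0023], 0.71), ([0.3971, 0.2158, -0.0006], 0.71), ([0.5978, 0.2154, 0.0007], 0.68), ([0.5879, 0.2998, -0.0009], 0.67), ([0.4889, 0.2331, 0.1222], 0.51), ([0.4818, -0.2155, 0.0552], 0.47)] [{'centre': [0.4796, 0.3217, -0.0023], 'conf': 0.81}, {'centre': [0.5962, 0.2994, 0.0005], 'conf': 0.74}]
```

View pics/c7.png

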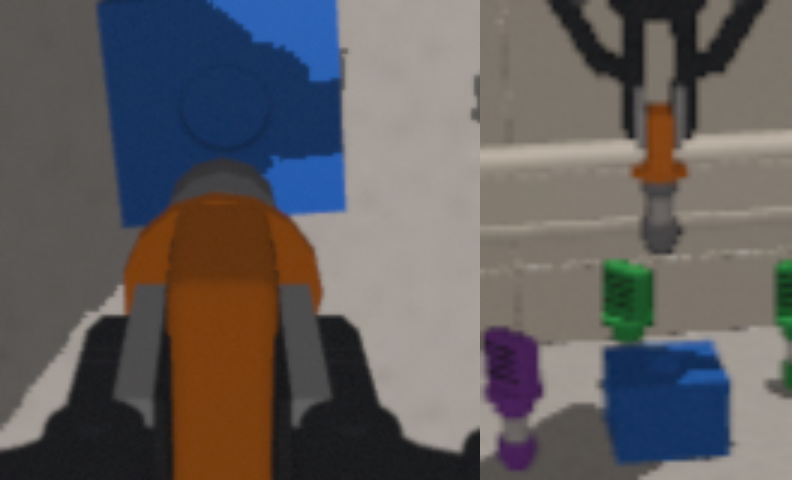

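The cartridge is held upright and the stand is empty. Next I'll check its offset in the hand from the flange edge and start the transit.

Run:
```python
from h import *
from scipy.spatial.transform import Rotation as R
s=ctrl.observe();c=ctrl.get_calibration('wrist');a=cv2.imread('pics/w7.png')
Rt=R.from_rotvec(s['tool_rot']).as_matrix();print(Rt.round(4).tolist(),s['tool_pos'],s['contact_force'])
h=cv2.cvtColor(a,cv2.COLOR_BGR2HSV)
m=((h[...,0]<20)&(h[...,0]>3)&(h[...,1]>110)&(h[...,2]>60))
obs=[]
for v in range(204,232):
    u=np.nonzero(m[v,200:310])[0]+200
    if len(u)>10: obs.append((v,u[0],u[-1]))
obs=np.array(obs);print(obs[::4].tolist())
T=np.array(c['extrinsics'])
from scipy.optimize import least_squares
t=np.linspace(0,2*np.pi,120)
def pred(p):
    q=[]
    for z in(.046,.051):
        for tt in t: q.append(proj(c,np.array(s['tool_pos'])*[1,1,0]+Rt@np.array([p[0],0,p[1]])*[1,1,0]+[.018*np.cos(tt),.018*np.sin(tt),z+p[2]]))
    return cv2.convexHull(np.array(q,np.float32))[:,0]
def res(p):
    H=pred(p); return [cv2.pointPolygonTest(H,(float(u),float(v)),True) for v,l,r in obs for u in(l-.5,r+.5)]
for z in(.119,.123,.127):
    r=least_squares(lambda p:res([*p,z]),[0,0],diff_step=1e-3,x_scale=.001);print(z,r.x,r.cost)
```

```text
[[0.9925, -0.0022, 0.1221], [-0.1221, -0.0009, 0.9925], [-0.002, -1.0, -0.0011]] [0.48784248 0.23386859 0.17656333] [ 0.99069471 -0.06088345 -0.61748587]
[[205, 246, 263], [209, 236, 270], [213, 231, 276], [217, 227, 279], [221, 225, 282], [225, 223, 284], [229, 222, 285]]
0.119 [-0.00045384 -0.00098834] 3.7166876072950825
0.123 [-0.00044345  0.00023851] 3.9181802986644274
0.127 [-0.00043343  0.00147281] 9.491993730803712
```

Emit:
{"name": "carry_out", "arguments": {
  "rows": [
    [[1,0.5,0,-4.9,0,0,0],[1,1.1,0,-9.8,0,0,0],[1,1.6,0,-14.7,0,0,0],[1,2.2,0,-19.6,0,0,0],[1,2.7,0,-24.5,0,0,0]]
  ]
}}

```text
time_s: 8.05
tool_pos: [0.4848, -0.014, 0.1771]
tool_rot: [-1.568, 0.097, -0.095]
contact_force: [1.3, -0.2, -0.7]
grip_width: 0.164
```

Emit:
{"name": "carry_out", "arguments": {
  "rows": [
    [[1,0.5,0,-4.9,0,0,0],[1,1.1,0,-9.8,0,0,0],[1,1.6,0,-14.7,0,0,0],[1,2.2,0,-19.6,0,0,0],[1,2.7,0,-24.5,0,0,0]]
  ]
}}

```text
time_s: 8.55
tool_pos: [0.4816, -0.2606, 0.1771]
tool_rot: [-1.568, 0.097, -0.095]
contact_force: [1.3, 0.8, -0.1]
grip_width: 0.169
```

Emit:
{"name": "carry_out", "arguments": {
  "rows": [
    [[1,0,0,-0.5,0,0,0],[1,0,0,-0.5,0,0,0],[1,0,0,-0.5,0,0,0]]
  ]
}}

```text
time_s: 8.85
tool_pos: [0.4816, -0.2621, 0.1773]
tool_rot: [-1.567, 0.096, -0.095]
contact_force: [-0.8, 0.8, -0.1]
grip_width: 0.164
```

Run:
```python
from h import *
s=ctrl.observe();c=ctrl.get_calibration('wrist');a=snap('wrist','w8.png')
print(s['time_s'],s['tool_pos'].__repr__(),s['tool_rot'],s['grip_width'],s['contact_force'],s['qpos'])
print('bay',ctrl.tip_of('wrist','bay_mouth'))
h=cv2.cvtColor(a,cv2.COLOR_BGR2HSV)
m=((h[...,0]<20)&(h[...,0]>3)&(h[...,1]>110)&(h[...,2]>80)).astype(np.uint8)
n,l,st,ce=cv2.connectedComponentsWithStats(m)
for i in range(1,n):
    if st[i,4]>60:
        v,u=np.nonzero(l==i);e=cv2.fitEllipse(cv2.convexHull(np.c_[u,v].astype(np.float32)));print(st[i],e,ray(c,*e[0],.058).round(4))
```

```text
8.85 array([ 0.48157233, -0.26207201,  0.17725817]) [-1.5671471   0.09566625 -0.09454736] 0.164264307767507 [-0.82011809  0.82355561 -0.10119353] [ 0.88954803  0.48646423 -0.65855746  1.76760784  0.34378932  1.00651876
 -0.02099726]
bay [{'centre': [0.4807, -0.2144, 0.0609], 'conf': 0.92}]
[225 106  43  44 447] ((246.13058471679688, 127.22856140136719), (42.62397384643555, 43.46699523925781), 167.9421844482422) [ 0.4806 -0.2147  0.058 ]
[ 222  204   65  100 3819] ((253.77651977539062, 254.24087524414062), (71.81321716308594, 103.75077056884766), 179.65054321289062) [ 0.4725 -0.3341  0.058 ]
```

Emit:
{"name": "carry_out", "arguments": {
  "rows": [
    [[1,-0.3,0,2.3,0,0,0],[1,-0.6,0,4.7,0,0,0],[1,-0.6,2,4.7,0,0,0],[1,-0.6,4,4.7,0,0,0],[1,-0.6,5.2,4.7,0,0,0]]
  ]
}}

```text
time_s: 9.45
tool_pos: [0.4811, -0.2145, 0.1249]
tool_rot: [-1.568, 0.095, -0.093]
contact_force: [0.2, 0.7, -1.5]
grip_width: 0.17
```

Emit:
{"name": "carry_out", "arguments": {
  "rows": [
    [[1,0,0,0,0,0,0],[1,0,0,0,0,0,0],[1,0,0,0,0,0,0]]
  ]
}}

```text
time_s: 9.75
tool_pos: [0.482, -0.2162, 0.1266]
tool_rot: [-1.569, 0.095, -0.097]
contact_force: [-0.7, -0.3, -1.5]
grip_width: 0.172
```

Run:
```python
from h import *
s=ctrl.observe();print(s['time_s'],s['tool_pos'],s['tool_rot'],s['grip_width'],s['contact_force'])
snap('wrist','w9.png');a=snap('side','s9.png')
print([(d['centre'],d['conf']) for d in ctrl.tip_of('side','cartridge')][:8])
w=cv2.imread('pics/w9.png')
cv2.imwrite('pics/c9.png',np.hstack([w[60:360,130:380],cv2.resize(a[190:300,220:330],(300,300))]))
```

```text
9.75 [ 0.48199797 -0.21615876  0.12663591] [-1.56899225  0.0949768  -0.09711983] 0.17163702005321896 [-0.66671134 -0.31031218 -1.50682877]
[([0.4815, -0.2152, 0.073], 0.97), ([0.4829, 0.3257, 0.0022], 0.65), ([0.3961, 0.2174, -0.0003], 0.53)]
```

View pics/c9.png

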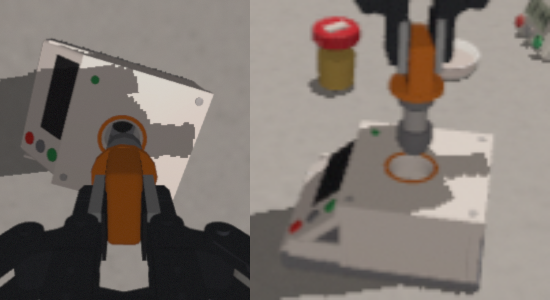

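The foot hangs right over the ring, matching the network's estimate to about 1 mm. Descending into the mouth with a small correction and watching the force.

Emit:
{"name": "carry_out", "arguments": {
  "rows": [
    [[1,-0.1,0,0.1,0,0,0],[1,-0.1,0.8,0.1,0,0,0],[1,-0.1,1.5,0.1,0,0,0],[1,-0.1,2.1,0.1,0,0,0],[1,-0.1,2.6,0.1,0,0,0]]
  ]
}}

```text
time_s: 10.4
tool_pos: [0.4804, -0.2152, 0.099]
tool_rot: [-1.568, 0.097, -0.096]
contact_force: [0.5, -0.3, -0.5]
grip_width: 0.172
```

Emit:
{"name": "carry_out", "arguments": {
  "rows": [
    [[1,0,0.5,0,0,0,0],[1,0,0.9,0,0,0,0],[1,0,1.3,0,0,0,0],[1,0,1.6,0,0,0,0],[1,0,1.8,0,0,0,0]]
  ]
}}

```text
time_s: 10.9
tool_pos: [0.4807, -0.2151, 0.0817]
tool_rot: [-1.569, 0.096, -0.097]
contact_force: [0.7, -0.7, 1.4]
grip_width: 0.171
```

Emit:
{"name": "carry_out", "arguments": {
  "rows": [
    [[1,0,0.2,0,0,0,0],[1,0,0.4,0,0,0,0],[1,0,0.6,0,0,0,0],[1,0,0.8,0,0,0,0],[1,0,0.9,0,0,0,0]]
  ]
}}

```text
time_s: 11.4
tool_pos: [0.4805, -0.2152, 0.0726]
tool_rot: [-1.569, 0.096, -0.096]
contact_force: [1.5, -0.3, 2.2]
grip_width: 0.169
```

Emit:
{"name": "carry_out", "arguments": {
  "rows": [
    [[1,0,0.1,0,0,0,0],[1,0,0.2,0,0,0,0],[1,0,0.3,0,0,0,0],[1,0,0.3,0,0,0,0]]
  ]
}}

```text
time_s: 11.8
tool_pos: [0.4803, -0.2152, 0.0695]
tool_rot: [-1.569, 0.097, -0.096]
contact_force: [0.0, -1.7, -2.3]
grip_width: 0.171
```

Emit:
{"name": "carry_out", "arguments": {
  "rows": [
    [[1,0,0.1,0,0,0,0],[1,0,0.1,0,0,0,0]]
  ]
}}

```text
time_s: 12.0
tool_pos: [0.4804, -0.2152, 0.0687]
tool_rot: [-1.569, 0.096, -0.096]
contact_force: [1.6, -2.2, -1.9]
grip_width: 0.172
```

Emit:
{"name": "carry_out", "arguments": {
  "rows": [
    [[1,0,0.1,0,0,0,0],[1,0,0.1,0,0,0,0]]
  ]
}}

```text
time_s: 12.2
tool_pos: [0.4805, -0.2151, 0.0677]
tool_rot: [-1.569, 0.096, -0.096]
contact_force: [1.2, -2.3, -1.4]
grip_width: 0.166
```

Emit:
{"name": "carry_out", "arguments": {
  "rows": [
    [[1,0,0.05,0,0,0,0],[1,0,0.1,0,0,0,0],[1,0,0.1,0,0,0,0]]
  ]
}}

```text
time_s: 12.5
tool_pos: [0.4806, -0.2152, 0.0676]
tool_rot: [-1.569, 0.096, -0.097]
contact_force: [-1.0, -0.2, 7.6]
grip_width: 0.168
```

Emit:
{"name": "carry_out", "arguments": {
  "rows": [
    [[1,0,0.05,0,0,0,0],[1,0,0.05,0,0,0,0]]
  ]
}}

```text
time_s: 12.7
tool_pos: [0.4806, -0.2152, 0.0675]
tool_rot: [-1.57, 0.096, -0.097]
contact_force: [-2.1, -0.1, 13.9]
grip_width: 0.167
```

The seat is reached at TCP z 0.0675, with the force rising about 6 N per 0.5 mm. I'll press a little more to be sure it's home, then ease off.

Emit:
{"name": "carry_out", "arguments": {
  "rows": [
    [[1,0,0.04,0,0,0,0],[1,0,0.04,0,0,0,0],[1,0,0.04,0,0,0,0]]
  ]
}}

```text
time_s: 13.0
tool_pos: [0.4807, -0.2152, 0.0675]
tool_rot: [-1.57, 0.095, -0.097]
contact_force: [-3.3, -0.7, 17.8]
grip_width: 0.169
```

Emit:
{"name": "carry_out", "arguments": {
  "rows": [
    [[1,0,-0.05,0,0,0,0],[1,0,-0.1,0,0,0,0],[1,0,-0.15,0,0,0,0],[1,0,-0.15,0,0,0,0]]
  ]
}}

```text
time_s: 13.4
tool_pos: [0.4805, -0.2152, 0.0676]
tool_rot: [-1.569, 0.096, -0.096]
contact_force: [0.3, -1.1, 5.1]
grip_width: 0.167
```

Emit:
{"name": "carry_out", "arguments": {
  "rows": [
    [[1,0,-0.05,0,0,0,0],[1,0,-0.1,0,0,0,0],[1,0,-0.1,0,0,0,0]]
  ]
}}

```text
time_s: 13.7
tool_pos: [0.4804, -0.2152, 0.0681]
tool_rot: [-1.568, 0.097, -0.096]
contact_force: [1.2, -2.4, -3.2]
grip_width: 0.169
```

Emit:
{"name": "carry_out", "arguments": {
  "rows": [
    [[1,0,-0.04,0,0,0,0],[1,0,-0.08,0,0,0,0],[1,0,-0.08,0,0,0,0]]
  ]
}}

```text
time_s: 14.0
tool_pos: [0.4804, -0.2151, 0.0692]
tool_rot: [-1.569, 0.096, -0.096]
contact_force: [0.5, -1.6, -2.3]
grip_width: 0.171
```

Emit:
{"name": "carry_out", "arguments": {
  "rows": [
    [[1,0,-0.04,0,0,0,0],[1,0,-0.08,0,0,0,0],[1,0,-0.08,0,0,0,0]]
  ]
}}

```text
time_s: 14.3
tool_pos: [0.4804, -0.2151, 0.07]
tool_rot: [-1.569, 0.096, -0.096]
contact_force: [-0.1, -2.5, -2.6]
grip_width: 0.171
```

Emit:
{"name": "carry_out", "arguments": {
  "rows": [
    [[1,0,-0.03,0,0,0,0],[1,0,-0.06,0,0,0,0],[1,0,-0.06,0,0,0,0]]
  ]
}}

```text
time_s: 14.6
tool_pos: [0.4804, -0.2151, 0.0706]
tool_rot: [-1.569, 0.096, -0.096]
contact_force: [0.2, -2.3, -2.5]
grip_width: 0.171
```

Emit:
{"name": "carry_out", "arguments": {
  "rows": [
    [[1,0,-0.03,0,0,0,0],[1,0,-0.06,0,0,0,0],[1,0,-0.06,0,0,0,0]]
  ]
}}

```text
time_s: 14.9
tool_pos: [0.4804, -0.2151, 0.0712]
tool_rot: [-1.569, 0.096, -0.096]
contact_force: [0.1, -1.8, -2.3]
grip_width: 0.168
```

Emit:
{"name": "carry_out", "arguments": {
  "rows": [
    [[1,0,-0.03,0,0,0,0],[1,0,-0.06,0,0,0,0],[1,0,-0.06,0,0,0,0]]
  ]
}}

```text
time_s: 15.2
tool_pos: [0.4804, -0.2151, 0.0715]
tool_rot: [-1.568, 0.096, -0.096]
contact_force: [1.9, -3.3, -7.2]
grip_width: 0.168
```

The jaws caught after about 4 mm of play. Raising the pull slowly.

Emit:
{"name": "carry_out", "arguments": {
  "rows": [
    [[1,0,-0.01,0,0,0,0],[1,0,-0.02,0,0,0,0],[1,0,-0.03,0,0,0,0]]
  ]
}}

```text
time_s: 15.5
tool_pos: [0.4803, -0.2151, 0.0716]
tool_rot: [-1.568, 0.097, -0.096]
contact_force: [3.2, -2.9, -15.8]
grip_width: 0.168
```

Emit:
{"name": "carry_out", "arguments": {
  "rows": [
    [[1,0,0,0,0,0,0]]
  ]
}}

```text
time_s: 15.6
tool_pos: [0.4803, -0.215, 0.0716]
tool_rot: [-1.568, 0.097, -0.096]
contact_force: [3.5, -1.8, -15.5]
grip_width: 0.167
```

Steady at 15.5 N measured. That's about 13.5 N of pull on the latch once the roughly 2 N baseline is taken off. Holding, then easing off.

Emit:
{"name": "carry_out", "arguments": {
  "rows": [
    [[1,0,0,0,0,0,0],[1,0,0,0,0,0,0],[1,0,0,0,0,0,0],[1,0,0,0,0,0,0],[1,0,0,0,0,0,0]]
  ]
}}

```text
time_s: 16.1
tool_pos: [0.4802, -0.215, 0.0717]
tool_rot: [-1.568, 0.097, -0.096]
contact_force: [4.6, -3.5, -20.4]
grip_width: 0.172
```

Emit:
{"name": "carry_out", "arguments": {
  "rows": [
    [[1,0,0.02,0,0,0,0],[1,0,0.05,0,0,0,0],[1,0,0.1,0,0,0,0],[1,0,0.2,0,0,0,0],[1,0,0.3,0,0,0,0]]
  ]
}}

```text
time_s: 16.6
tool_pos: [0.4808, -0.2151, 0.07]
tool_rot: [-1.569, 0.095, -0.097]
contact_force: [-0.8, -1.7, 0.3]
grip_width: 0.168
```

Emit:
{"name": "carry_out", "arguments": {
  "rows": [
    [[1,0,0.1,0,0,0,0],[1,0,0.15,0,0,0,0],[1,0,0.15,0,0,0,0]]
  ]
}}

```text
time_s: 16.9
tool_pos: [0.4806, -0.2151, 0.0678]
tool_rot: [-1.569, 0.096, -0.096]
contact_force: [-0.6, -2.0, 0.6]
grip_width: 0.168
```

During the hold the reading crept from 15.5 to 20.4 N because the controller integrates. It stayed under 22 N but wasn't a clean 13 N. There's time, and I'm still gripping, so I'll repeat the proof in single rows and trim out the creep.

Emit:
{"name": "carry_out", "arguments": {
  "rows": [
    [[1,0,-0.08,0,0,0,0],[1,0,-0.16,0,0,0,0],[1,0,-0.24,0,0,0,0],[1,0,-0.3,0,0,0,0],[1,0,-0.3,0,0,0,0]]
  ]
}}

```text
time_s: 17.4
tool_pos: [0.4805, -0.2151, 0.0707]
tool_rot: [-1.569, 0.096, -0.096]
contact_force: [0.2, -0.4, -0.3]
grip_width: 0.169
```

Emit:
{"name": "carry_out", "arguments": {
  "rows": [
    [[1,0,0,0,0,0,0],[1,0,0,0,0,0,0]]
  ]
}}

```text
time_s: 17.6
tool_pos: [0.4805, -0.2151, 0.0707]
tool_rot: [-1.569, 0.096, -0.096]
contact_force: [0.4, -0.9, 0.3]
grip_width: 0.169
```

Emit:
{"name": "carry_out", "arguments": {
  "rows": [
    [[1,0,-0.03,0,0,0,0],[1,0,-0.06,0,0,0,0],[1,0,-0.08,0,0,0,0]]
  ]
}}

```text
time_s: 17.9
tool_pos: [0.4805, -0.2151, 0.0714]
tool_rot: [-1.569, 0.096, -0.096]
contact_force: [0.5, -1.2, -2.7]
grip_width: 0.169
```

Emit:
{"name": "carry_out", "arguments": {
  "rows": [
    [[1,0,-0.01,0,0,0,0]]
  ]
}}

```text
time_s: 18.0
tool_pos: [0.4804, -0.2151, 0.0714]
tool_rot: [-1.569, 0.096, -0.096]
contact_force: [1.4, -1.5, -2.9]
grip_width: 0.17
```

Emit:
{"name": "carry_out", "arguments": {
  "rows": [
    [[1,0,-0.02,0,0,0,0],[1,0,-0.03,0,0,0,0]]
  ]
}}

```text
time_s: 18.2
tool_pos: [0.4804, -0.2151, 0.0715]
tool_rot: [-1.568, 0.096, -0.096]
contact_force: [2.1, -2.2, -7.7]
grip_width: 0.17
```

Emit:
{"name": "carry_out", "arguments": {
  "rows": [
    [[1,0,-0.01,0,0,0,0],[1,0,-0.02,0,0,0,0]]
  ]
}}

```text
time_s: 18.4
tool_pos: [0.4803, -0.215, 0.0716]
tool_rot: [-1.568, 0.096, -0.096]
contact_force: [3.1, -3.0, -11.4]
grip_width: 0.166
```

Emit:
{"name": "carry_out", "arguments": {
  "rows": [
    [[1,0,0,0,0,0,0]]
  ]
}}

```text
time_s: 18.5
tool_pos: [0.4803, -0.2151, 0.0716]
tool_rot: [-1.568, 0.097, -0.096]
contact_force: [2.1, -1.9, -12.7]
grip_width: 0.17
```

Emit:
{"name": "carry_out", "arguments": {
  "rows": [
    [[1,0,0.003,0,0,0,0],[1,0,0.01,0,0,0,0]]
  ]
}}

```text
time_s: 18.7
tool_pos: [0.4803, -0.2151, 0.0716]
tool_rot: [-1.568, 0.097, -0.096]
contact_force: [3.1, -2.0, -15.0]
grip_width: 0.165
```

Emit:
{"name": "carry_out", "arguments": {
  "rows": [
    [[1,0,0.007,0,0,0,0],[1,0,0.014,0,0,0,0]]
  ]
}}

```text
time_s: 18.9
tool_pos: [0.4803, -0.215, 0.0716]
tool_rot: [-1.568, 0.096, -0.096]
contact_force: [3.7, -2.4, -14.6]
grip_width: 0.165
```

Emit:
{"name": "carry_out", "arguments": {
  "rows": [
    [[1,0,0.009,0,0,0,0],[1,0,0.016,0,0,0,0]]
  ]
}}

```text
time_s: 19.1
tool_pos: [0.4804, -0.2151, 0.0716]
tool_rot: [-1.569, 0.096, -0.096]
contact_force: [2.3, -2.5, -12.6]
grip_width: 0.168
```

Emit:
{"name": "carry_out", "arguments": {
  "rows": [
    [[1,0,0.007,0,0,0,0],[1,0,0.014,0,0,0,0]]
  ]
}}

```text
time_s: 19.3
tool_pos: [0.4804, -0.2151, 0.0716]
tool_rot: [-1.569, 0.096, -0.096]
contact_force: [1.7, -2.1, -10.8]
grip_width: 0.169
```

The clean hold read 11.4–15.0 N for 0.7 s. Now I'll ease off and return the cartridge to its seat.

Emit:
{"name": "carry_out", "arguments": {
  "rows": [
    [[1,0,0.05,0,0,0,0],[1,0,0.12,0,0,0,0],[1,0,0.2,0,0,0,0],[1,0,0.28,0,0,0,0],[1,0,0.35,0,0,0,0]]
  ]
}}

```text
time_s: 19.8
tool_pos: [0.4806, -0.2152, 0.0682]
tool_rot: [-1.569, 0.096, -0.097]
contact_force: [0.4, -1.7, -1.8]
grip_width: 0.168
```

Emit:
{"name": "carry_out", "arguments": {
  "rows": [
    [[1,0,0.05,0,0,0,0],[1,0,0.1,0,0,0,0],[1,0,0.1,0,0,0,0]]
  ]
}}

```text
time_s: 20.1
tool_pos: [0.4807, -0.2151, 0.0676]
tool_rot: [-1.569, 0.096, -0.097]
contact_force: [-0.7, -1.1, 5.9]
grip_width: 0.165
```

Emit:
{"name": "carry_out", "arguments": {
  "rows": [
    [[1,0,0.03,0,0,0,0],[1,0,0.05,0,0,0,0]]
  ]
}}

```text
time_s: 20.3
tool_pos: [0.4808, -0.2152, 0.0675]
tool_rot: [-1.57, 0.096, -0.097]
contact_force: [-3.1, -0.0, 14.2]
grip_width: 0.169
```

Emit:
{"name": "carry_out", "arguments": {
  "rows": [
    [[1,0,-0.04,0,0,0,0],[1,0,-0.08,0,0,0,0],[1,0,-0.1,0,0,0,0]]
  ]
}}

```text
time_s: 20.6
tool_pos: [0.4807, -0.2151, 0.0676]
tool_rot: [-1.569, 0.096, -0.097]
contact_force: [-0.3, -1.6, 1.6]
grip_width: 0.171
```

Emit:
{"name": "carry_out", "arguments": {
  "rows": [
    [[0.7,0,0,0,0,0,0],[0.3,0,0,0,0,0,0],[0,0,0,0,0,0,0],[0,0,0,0,0,0,0],[0,0,0,0,0,0,0]]
  ]
}}

```text
time_s: 21.1
tool_pos: [0.4804, -0.215, 0.0674]
tool_rot: [-1.568, 0.096, -0.096]
contact_force: [0.4, -1.2, 0.2]
grip_width: 0.959
```

Emit:
{"name": "carry_out", "arguments": {
  "rows": [
    [[0,0,-1,0,0,0,0],[0,0,-3,0,0,0,0],[0,0,-6,0,0,0,0],[0,0,-10,0,0,0,0],[0,0,-14,0,0,0,0]]
  ]
}}

```text
time_s: 21.6
tool_pos: [0.4801, -0.2146, 0.2094]
tool_rot: [-1.568, 0.096, -0.095]
contact_force: [0.3, -0.6, -0.3]
grip_width: 1.004
```

Emit:
{"name": "carry_out", "arguments": {
  "rows": [
    [[0,0,0,0,0,0,0],[0,0,0,0,0,0,0],[0,0,0,0,0,0,0]]
  ]
}}

```text
time_s: 21.9
tool_pos: [0.4797, -0.215, 0.2069]
tool_rot: [-1.568, 0.097, -0.095]
contact_force: [-0.5, 0.1, 0.1]
grip_width: 1.0
```

Run:
```python
from fit import *
s=ctrl.observe();c=ctrl.get_calibration('wrist');print(s['time_s'],s['tool_pos'],s['grip_width'],s['contact_force'])
w=snap('wrist','w10.png');a=snap('side','s10.png');snap('top','t10.png')
for cam in('side','wrist'):print(cam,[(np.round(d['centre'],3),d['conf']) for d in ctrl.tip_of(cam,'cartridge')][:6])
for n in('sample_cup','petri_dish','dropper'):print(n,ctrl.tip_of('side',n)[:1])
t0=cv2.imread('pics/t0.png');t1=cv2.imread('pics/t10.png')
cv2.imwrite('pics/c10.png',np.hstack([cv2.resize(w[60:260,170:340],(340,400)),cv2.resize(a[170:300,190:335],(446,400))]))
```

```text
21.9 [ 0.47973533 -0.21503932  0.20686276] 0.9996994743090031 [-0.46402065  0.13021515  0.11965029]
side [(array([0.59 , 0.303, 0.   ]), 0.76), (array([ 0.598,  0.216, -0.   ]), 0.54), (array([0.482, 0.327, 0.002]), 0.51)]
wrist [(array([ 0.479, -0.208,  0.015]), 0.92)]
sample_cup [{'centre': [0.4768, -0.0048, 0.0014], 'conf': 0.56}]
petri_dish [{'centre': [0.5852, 0.0115, -0.0026], 'conf': 0.6}]
dropper [{'centre': [0.3781, 0.0059, 0.0012], 'conf': 0.56}]
```

View pics/c10.png

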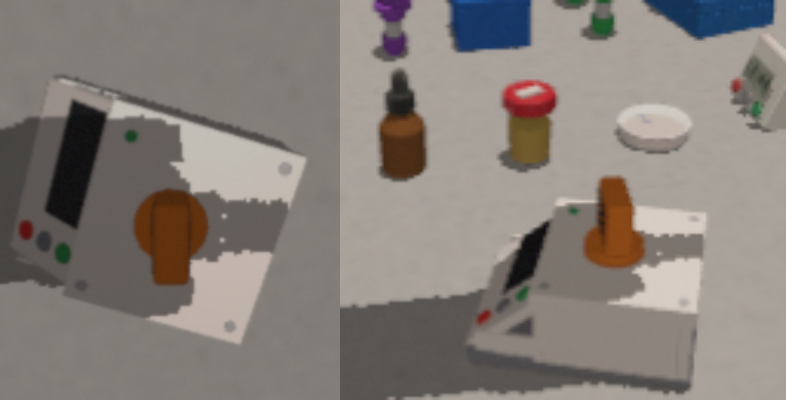

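The cartridge is seated upright with its flange at the ring, near (170,225) in the left half. The gripper is clear and the bystanders are in place. Handing in.

```bash
python3 -c "
from plant import ctrl
print(ctrl.hand_in())"
```

```text
the job is handed in; nothing more can be done
None
```

The orange cartridge is latched and fully home in the meter, the pull test held, and I handed the job in at about 22 s of the 58 s allowed.

- **First grasp:** It missed without disturbing anything. The pictures showed the fingertips about 30 mm farther back than the interface text says, so I went lower and gripped the cartridge properly.
- **Seating:** I pressed with about 18 N on the rubber seat. No separate click showed in the force readings. The latch was confirmed when the jaws caught after about 4 mm of upward play.
- **First pull:** The reading crept from 15.5 to 20.4 N during the hold. Every reading stayed under 22 N, but forces were read only at the end of each move, so short peaks in between were not seen.
- **Second pull:** I repeated it, trimming out the creep, and the readings stayed between 11.4 and 15.0 N for about 0.7 s. The zero of the force reading wandered by 1–2 N, so the true pull is known only to about that.
- **Release:** I eased off, pressed the cartridge back onto its seat with about 14 N, opened the gripper and backed away.

**Last checks:** The final picture shows the cartridge upright with its flange at the ring. The wrist network puts its foot at 15 mm, as it should be, though its y was about 7 mm off the bay, which I take to be network error. The side network did not report the seated cartridge. The sample cup, petri dish and dropper bottle look undisturbed in the picture; I did not compare their positions numerically with the start.

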